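# Set out the counting cup

## Task

Slide the speckled enamel mug along the counter, without lifting it, away from the hanging abacuses until it stands wholly on the yellow round spot, and let go of it. Then take the red counting rod from the rack, lower it in the grip right down to the bottom of the mug (do not drop it in) and release it so that it rests leaning over the mug's handle. Leave the marbles, the other rods and everything else undisturbed.

Things in the scene. Friction and masses are not known exactly. Their poses are not given: they have to be found in the camera images.
- mug: loose cream enamel mug with navy speckles, rim and handle, about 0.3 kg; 95 mm tall, open at the top, outer radius 40 mm at the foot and 42 mm at the rim, wall 4 mm, floor 5 mm thick (inner radius 38 mm at the rim, depth 90 mm). Origin: centre of its underside; z up; its handle stands out along its own +y, to 77 mm from the axis, between 22 and 83 mm above the counter
- spot: flat yellow painted disc on the counter, radius 65 mm, under 1 mm thick, nothing to bump into. Origin: its centre
- red_rod: loose straight red round rod, 12 mm in diameter and 200 mm long, 25 g, same at both ends, standing upright in one of the three holes of the rack with play of about 1.5 mm all round, 160 mm of it standing out. Origin: centre of its lower end; z along the rod to its upper end
- red_rod_top (a point): centre of the upper end of the red rod (200 mm from the lower end)
- blue_rod: blue rod like the red one, in another hole of the rack; leave it. Origin: centre of its lower end
- white_rod: white rod like the red one, in another hole of the rack; leave it. Origin: centre of its lower end
- rack: fixed wooden block 170 x 56 x 50 mm (along its x, y, z) with three upright 15 mm square holes, 40 mm deep, in a row along its x at -55, 0 and +55 mm. Origin: centre of its underside
- sorter: loose teal plastic shape sorter box with a cream top, 134 x 134 x 124 mm, 0.9 kg; leave it. Origin: centre of its underside
- marble_a_center (a point): centre of a smooth green glass marble, 45 mm in diameter, lying loose on a low wooden ring (46 mm across) left of the middle; leave it
- marble_b_center (a point): centre of the other green glass marble, 45 mm in diameter, on its ring right of the middle; leave it
- skittle: loose orange skittle, 128 mm tall, 48 mm across; leave it. Origin: centre of its underside
- stacker: loose stacking cone of coloured rings, 104 mm tall, 80 mm across; leave it. Origin: centre of its underside
- abacus_mid (a joint): a small wooden abacus frame (170 mm wide, 16 mm thick, beads 18 mm, the middle of three; the two outer ones are fixed) hanging from the maple peg rail (top at 237 mm) that runs straight across the back of the counter; its plane stands 0.79 to 0.82 m ahead of the robot's base, its lower edge 60 mm above the counter, pegs reach 20 mm further towards the robot; value: swing angle in rad about its peg, 0 hanging still, it must stay hanging there
Mind the look-alikes: they are no part of the job. What is shaped like the mug but pink is not meant.

How it is judged:
On the way, in this order (a step that is already met when the one before it is completed fails the run):
1. the mug stands on the yellow spot, upright and untouched, the red rod not yet in it (horizontal distance between mug and spot below 0.03 m and angle between mug's own z axis and vertical below 0.1 rad and height (world z) of mug below 0.006 m and contact force between the fingers and mug below 0.1 N and linear speed of mug below 0.02 m/s and horizontal distance between red_rod and mug above 0.06 m), for 0.2 s.
2. the red rod, still in the grip, has its lower end within 30 mm of the mug's floor (z of red_rod in the frame of mug below 0.035 m and horizontal distance between red_rod and mug below 0.042 m and contact force between the fingers and red_rod above 0.3 N), for 0.05 s.
At the end, for the whole second after the job is handed in: mug upright, its centre within 30 mm of the spot's centre; red rod released in it, lower end within 30 mm of its floor, upper end at least 45 mm from the mug's axis towards the handle (mug's +y) and within 40 mm of the handle's plane; all at rest (horizontal distance between mug and spot below 0.03 m and angle between mug's own z axis and vertical below 0.1 rad and height (world z) of mug below 0.006 m and z of red_rod in the frame of mug below 0.035 m and horizontal distance between red_rod and mug below 0.042 m and y of red_rod_top in the frame of mug above 0.045 m and x of red_rod_top in the frame of mug between -0.04 and 0.04 m and height (world z) of red_rod_top above 0.12 m and linear speed of each of mug, red_rod below 0.03 m/s); the robot touches nothing.
It fails at once if the mug is lifted (underside more than 15 mm up) or tipped past 0.35 rad (height (world z) of mug above 0.015 m or angle between mug's own z axis and vertical above 0.35 rad).
It fails at once if a marble is moved more than 15 mm (distance of any of marble_a_center, marble_b_center from where it was at the start of the episode above 0.015 m).
It fails at once if the blue or the white rod is pulled out, or moved more than 20 mm (distance of any of blue_rod, white_rod from where it was at the start of the episode above 0.02 m).
It fails at once if the sorter, the skittle or the stacking cone is moved more than 20 mm (distance of any of sorter, skittle, stacker from where it was at the start of the episode above 0.02 m).
It fails at once if the middle abacus is knocked (swings past 0.3 rad) (value of joint abacus_mid above 0.3 rad or value of joint abacus_mid below -0.3 rad).
It also fails if it takes over 72 s, if anything falls off the work surface, if the arm or the gripper's body presses on something with over 40 N, if the wrist force passes 120 N, or if a joint passes its speed limit or range.

## Robot

A 7-joint arm with a two-finger parallel gripper is mounted at the origin on the work surface. World frame = base frame: x ahead of the robot, y to its left, z up, the work surface at z = 0. Lengths are in m, angles in rad, forces in N, time in s.
With the tool pointing down it reaches from about 0.4 to 0.875 m from the base axis. Payload 6.5 kg.
Tool frame: the origin (TCP) lies midway between the tips of the shut fingers; the grasp point (between the pads) lies 19 mm behind it (bot.pinch_z is the distance from the TCP to the grasp point, in m); z points along the fingers, y is the line along which they close (so a half turn about z gives the same grasp; the last joint's range is limited). The gripper opens to 85 mm and grips with 20 to 120 N. Pads are 22 mm wide; open, the fingers measure 114 mm over their backs; the gripper's body (76 mm by 85 mm) begins 54 mm behind the grasp point. The pads swing forward as they close: fully open they stand 13 mm farther back than shut.
Start: joints at [-1.315, 0.536, -0.004, 1.538, 0.003, 1.067, -0.071], TCP at [0.206, 0.617, 0.231] pointing down, gripper open.
Joint ranges: [-2.7, 2.7], [-0.37, 2.16], [-1.27, 1.26], [0.24, 2.4], [-1.31, 4.45], [0.19, 1.91], [-2.76, 2.76]. Speed limits (rad/s): [2.39, 2.39, 3.14, 3.14, 3.14, 3.14, 3.14].

## Interface

Orientations are given as a rotation vector (axis times angle).
In Python, from workcell import bot, set_gripper, kinematics, get_obs, imaging, job, nets gives the robot as it stands. Calls block until the motion is done:
- bot.movep(position, orientation): joint-space move of the TCP to a pose.
- bot.movel(position, frame=None, vel=0.15): straight line of the TCP; frame=None keeps the orientation; vel is the mean speed in m/s.
- bot.move_j(angles): joint-space move.
- set_gripper(opening, newtons=None): finger opening in m; newtons is the grip in N (None keeps the last); returns when the fingers have stopped.
- bot.sleep(seconds).
- kinematics.inverse_kinematics(position, orientation): joint angles nearest the present ones, or None.
- get_obs(): the state.
- imaging.capture(name): name is "side" or "top" or "wrist"; returns a dict with "frame" (400x640x3 uint8, red, green, blue), "vertical_fov" (degrees; the focal length in pixels is half the picture's height over the tangent of half this angle, whatever the lens; pixels are square), "cx", "cy" (the principal point, pixels), "eye" and "rotation" of the camera in the world. Camera axes: x right, y down, z forward; pixel columns grow to the right and rows downward; lengths in m; the calibration is good to about 2 mm. The wrist camera is an equidistant fisheye: a pixel r from the principal point sees the ray r / f radians off the axis. A picture is of the moment at which its call begins. There is no depth.
A pose or a line that the arm cannot do raises bot.MotionError and nothing moves.
- job.finish_job(): hands the job in; it is judged then, once.
Trained networks look in the newest picture that a camera, given by its name, has taken for a name from the list of things; names that differ only in an ending like _2 or _b are one class to them, and where a whole thing is asked for, a point or a joint stands for the part that bears it (a point fixed in the world has none). Each returns a list of dicts, best first, with "confidence" (0 to 1); they miss things now and then, are a little off and sometimes report something else, mostly with a low value. They report only what shows in the picture. A call takes as long as a camera call. They do not tell look-alikes from the thing itself.
- nets.search_frame(camera, target): "centre" ([row, column] in pixels, amid what is visible of it).
The state is a dict: "time": time; "qpos": joint angles; "joint_velocities": joint speeds; "joint_torque": joint torques, N m; "tcp_pos": TCP position; "tcp_rot": TCP orientation; "force": force on the tool from outside, world axes, zero at the start; "torque": the same for the moment, N m; "grip_width": finger opening in m; "grip_force": force on a finger pad.
Only numpy, scipy, OpenCV 4.12 (cv2) and the standard library are available. Lean on these libraries where they do the work, as an engineer would, in place of code of your own. Each camera call takes 0.05 s, during which the arm holds its last target. There are 200 camera calls.

## Working session

There is one attempt and no reset: what is moved stays moved. The work goes in short steps, each a Python script; the robot and the scene stay as the last script left them, time stands still between calls to the robot, and variables do not carry over. Pictures are saved under pics/ and viewed, at most 10 in all, crops included, and the job is handed in when it is done.

```bash
mkdir -p pics; ls
cat > h.py <<'E'
import numpy as np, cv2
from workcell import bot,set_gripper,kinematics,get_obs,imaging,job,nets
def snap(c,name=None):
    d=imaging.capture(c)
    if name: cv2.imwrite('pics/'+name+'.png',d['frame'][:,:,::-1])
    return d
def ray(d,px,fish=False):
    r,c=px; f=200/np.tan(np.radians(d['vertical_fov'])/2)
    u=np.array([c-d['cx'],r-d['cy']])
    if fish:
        R=np.linalg.norm(u); t=R/f; v=np.r_[u/max(R,1e-9)*np.sin(t),np.cos(t)]
    else: v=np.r_[u/f,1]
    return np.array(d['eye']),np.array(d['rotation'])@v
def onplane(d,px,z,fish=False):
    e,v=ray(d,px,fish); return e+v*(z-e[2])/v[2]
def proj(d,P,fish=False):
    f=200/np.tan(np.radians(d['vertical_fov'])/2)
    v=np.array(d['rotation']).T@(np.array(P)-np.array(d['eye']))
    if fish:
        n=np.linalg.norm(v[:2]); t=np.arctan2(n,v[2]); u=v[:2]/n*t*f
    else: u=v[:2]/v[2]*f
    return u[1]+d['cy'],u[0]+d['cx']
E
python3 - <<'E'
from h import *
o=get_obs();print(o['time'],o['tcp_pos'],o['tcp_rot'],o['grip_width'])
for c in('top','side'):
    d=snap(c,c+'0'); print(c,d['vertical_fov'],d['cx'],d['cy'],np.round(d['eye'],3),np.round(d['rotation'],3).tolist())
    for n in ['mug','spot','red_rod','blue_rod','white_rod','rack','sorter','marble_a_center','skittle','stacker','abacus_mid']:
        print(n,[(np.round(x['centre']).tolist(),round(x['confidence'],2),np.round(onplane(d,x['centre'],0.0)[:2],3).tolist()) for x in nets.search_frame(c,n)[:3]])
E
```

```text
pics
0.0 [0.205389   0.6160275  0.23041334] [-5.03151807e-01 -3.10087681e+00  2.75100275e-03] 0.08567627504949703
top 56.071306930169364 324.4808315829459 204.9874916368517 [0.468 0.002 0.914] [-2.189, 2.129, -0.104]Traceback (most recent call last):
  File "<stdin>", line 6, in <module>
  File "h.py", line 15, in onplane
    e,v=ray(d,px,fish); return e+v*(z-e[2])/v[2]
                                            ~^^^
IndexError: invalid index to scalar variable.
```

```bash
sed -i 's/^def snap/from scipy.spatial.transform import Rotation as Ro\ndef snap/; s/    d=imaging.capture(c)/    d=imaging.capture(c); d["rotation"]=Ro.from_rotvec(d["rotation"]).as_matrix()/' h.py
python3 - <<'E'
from h import *
for c in('top','side'):
    d=snap(c,c+'0'); print(c,d['vertical_fov'],d['cx'],d['cy'],np.round(d['eye'],3),np.round(d['rotation'],3).tolist())
    for n in ['mug','spot','red_rod','blue_rod','white_rod','rack','sorter','marble_a_center','skittle','stacker','abacus_mid']:
        print(n,[(np.round(x['centre']).tolist(),round(x['confidence'],2),np.round(onplane(d,x['centre'],0.0)[:2],3).tolist()) for x in nets.search_frame(c,n)[:3]])
E
```

```text
top 56.071306930169364 324.4808315829459 204.9874916368517 [0.468 0.002 0.914] [[0.029, -0.994, 0.109], [-1.0, -0.027, 0.014], [-0.011, -0.109, -0.994]]
mug [([225.0, 257.0], 0.68, [0.514, 0.178]), ([176.0, 308.0], 0.57, [0.64, 0.057]), ([169.0, 373.0], 0.56, [0.661, -0.103])]
spot [([256.0, 320.0], 0.63, [0.443, 0.023])]
red_rod [([222.0, 486.0], 0.76, [0.537, -0.377]), ([241.0, 402.0], 0.73, [0.485, -0.176])]
blue_rod [([248.0, 489.0], 0.67, [0.474, -0.383])]
white_rod [([193.0, 482.0], 0.51, [0.607, -0.37])]
rack [([226.0, 464.0], 0.8, [0.526, -0.326])]
sorter [([230.0, 195.0], 0.86, [0.499, 0.33])]
marble_a_center [([227.0, 255.0], 0.51, [0.51, 0.182]), ([221.0, 485.0], 0.33, [0.539, -0.375])]
skittle [([151.0, 438.0], 0.6, [0.709, -0.263]), ([225.0, 464.0], 0.5, [0.529, -0.324])]
stacker [([248.0, 488.0], 0.52, [0.474, -0.381])]
abacus_mid [([239.0, 404.0], 0.62, [0.491, -0.179]), ([88.0, 336.0], 0.59, [0.868, -0.005])]
side 42.68226608964401 314.7511041016735 198.6412600003067 [-0.011 -0.538  1.01 ] [[0.699, -0.525, 0.486], [-0.716, -0.517, 0.47], [0.004, -0.676, -0.737]]
mug [([229.0, 369.0], 0.87, [0.677, -0.065]), ([345.0, 307.0], 0.83, [0.343, -0.175])]
spot [([296.0, 424.0], 0.63, [0.613, -0.281]), ([263.0, 277.0], 0.61, [0.44, 0.025])]
red_rod [([297.0, 425.0], 0.72, [0.614, -0.284])]
blue_rod [([313.0, 407.0], 0.62, [0.552, -0.281])]
white_rod [([278.0, 437.0], 0.68, [0.675, -0.275]), ([296.0, 349.0], 0.27, [0.493, -0.159])]
rack [([332.0, 411.0], 0.73, [0.52, -0.316]), ([298.0, 424.0], 0.37, [0.609, -0.286])]
sorter [([176.0, 215.0], 0.73, [0.522, 0.366]), ([263.0, 277.0], 0.57, [0.442, 0.026])]
marble_a_center [([208.0, 254.0], 0.78, [0.518, 0.197])]
skittle [([254.0, 434.0], 0.76, [0.726, -0.229]), ([203.0, 319.0], 0.49, [0.652, 0.086])]
stacker [([159.0, 294.0], 0.57, [0.723, 0.258])]
abacus_mid [([154.0, 389.0], 0.84, [0.935, 0.078])]
```

View pics/top0.png

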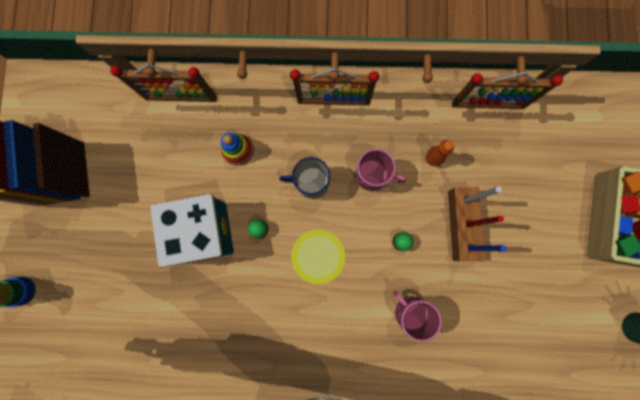

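View pics/side0.png

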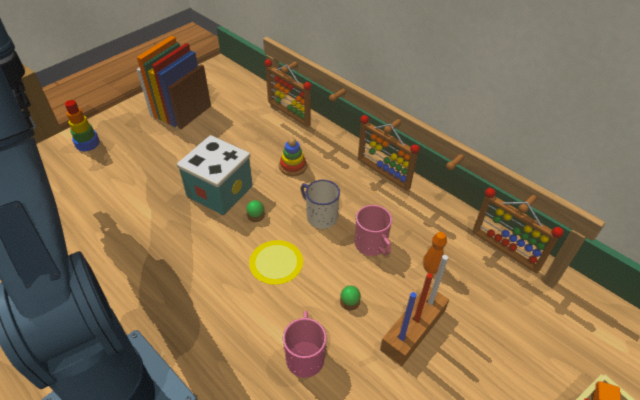

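The mug could be confused with three things: the speckled mug with navy handle at top (177,311) / side (203,321), the pink mug at top (169,376) and the pink mug at top (320,420). I choose the speckled one, whose handle points to world +y. The red rod is the middle of the three, with its top end near top (219,501) / side (276,428), between white (188,498) and blue (248,505). The spot is at top (256,318). Next is a close crop with projected overlays.

```bash
cat > ov.py <<'E'
from h import *
def tri(d1,p1,d2,p2):
    (a,u),(b,v)=ray(d1,p1),ray(d2,p2)
    s=np.linalg.lstsq(np.c_[u,-v],b-a,rcond=None)[0]
    return (a+u*s[0]+b+v*s[1])/2, np.linalg.norm(a+u*s[0]-b-v*s[1])
def circ(im,d,c,r,z,col,s,o,fish=False):
    for t in np.linspace(0,2*np.pi,40):
        p=proj(d,[c[0]+r*np.cos(t),c[1]+r*np.sin(t),z],fish)
        cv2.circle(im,(int((p[1]+.5-o[1])*s),int((p[0]+.5-o[0])*s)),1,col,-1)
E
python3 - <<'E'
from ov import *
dt,ds=snap('top'),snap('side')
m=onplane(dt,(177,312),.095); m2=onplane(ds,(188,322),.095); print('mug',m,m2)
print('rod',tri(dt,(219,501),ds,(276,428)))
hsv=cv2.cvtColor(dt['frame'],cv2.COLOR_RGB2HSV); y=cv2.inRange(hsv,(25,150,120),(35,255,255)); y[:,:260]=0;y[:200]=0
M=cv2.moments(y[:,:400],True); sp=(M['m01']/M['m00'],M['m10']/M['m00']); S=onplane(dt,sp,0); print('spot',sp,S,M['m00'])
ims=[]
for d,o in((dt,(130,250)),(ds,(150,270)),(dt,(175,430)),(ds,(250,370))):
    s=4; im=cv2.resize(d['frame'][o[0]:o[0]+75,o[1]:o[1]+100,::-1].copy(),None,fx=s,fy=s,interpolation=cv2.INTER_CUBIC)
    circ(im,d,m,.042,.095,(0,0,255),s,o); circ(im,d,m,.040,0,(0,255,255),s,o); ims.append(im)
cv2.imwrite('pics/crop1.png',np.vstack([np.hstack(ims[:2]),np.hstack(ims[2:])]))
E
```

```text
mug [0.61892483 0.04305907 0.095     ] [0.6308705  0.05841417 0.095     ]
rod (array([ 0.52583408, -0.31601378,  0.21157832]), np.float64(0.0041858301573269125))
spot (256.48839662447256, 317.64978902953584) [0.44245937 0.02792468 0.        ] 948.0
```

View pics/crop1.png

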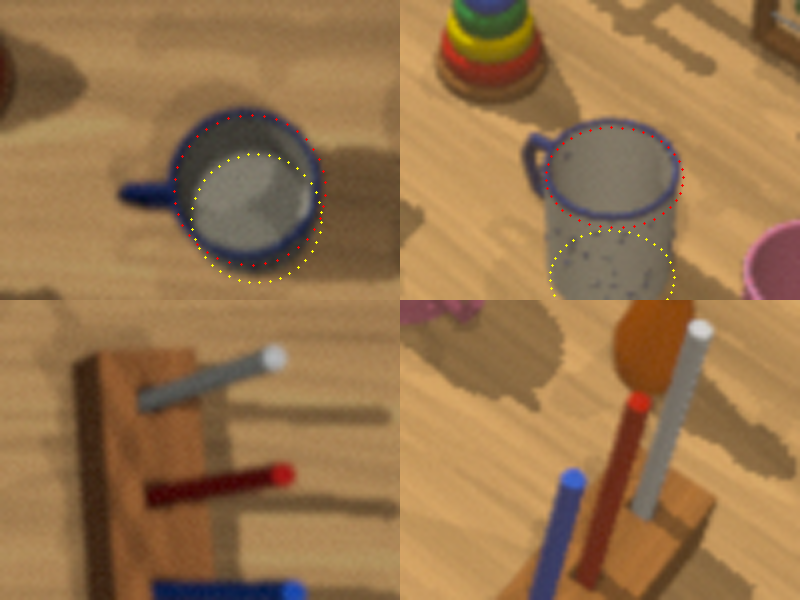

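The crop confirms the speckled navy-rimmed mug. Its rim centre is about (176,311.5) in top, and the handle points to +y. The rod tops are clear, red at top (218.8,500.8) and side (275.8,430). Next I check reachability and move above the mug.

```bash
cat >> h.py <<'E'
def ori(y,z=(0,0,-1)):
    z=np.array(z,float);z/=np.linalg.norm(z); y=np.array(y,float); y-=z*(y@z); y/=np.linalg.norm(y)
    return Ro.from_matrix(np.c_[np.cross(y,z),y,z]).as_rotvec()
E
python3 - <<'E'
from ov import *
dt,ds=snap('top'),snap('side')
print('rod',tri(dt,(218.75,500.75),ds,(275.75,430)), 'white',tri(dt,(219.25-30,498.5),ds,(257,445)))
print('handle',onplane(dt,(178.5,280.5),.07), 'mug',onplane(dt,(175.8,311.5),.095))
K=kinematics.inverse_kinematics
f=lambda q: None if q is None else np.round(q,2).tolist()
for s in(1,-1):
    t=np.radians(27); d=np.array([0,np.sin(t),np.cos(t)])
    print(s,f(K([.58,.045,.25],ori([s,0,0]))),f(K([.405,.028,.07],ori([s,0,0]))),f(K(np.array([.4425,.007,.01])+d*.15,ori([s,0,0],-d))),f(K(np.array([.4425,.007,.01])+d*.3,ori([s,0,0],-d))),f(K([.526,-.317,.16],ori([0,s,0]))))
bot.movep([.56,.045,.24],ori([1 if K([.58,.045,.25],ori([1,0,0])) is not None else -1,0,0]))
d=snap('wrist','w1'); o=get_obs(); print(o['time'],o['qpos'],d['eye'],np.round(d['rotation'],2).tolist(),d['vertical_fov'])
print([(np.round(x['centre']),x['confidence'],onplane(d,x['centre'],.06,True)) for x in nets.search_frame('wrist','mug')])
E
```

```text
rod (array([ 0.52772588, -0.31724121,  0.2107789 ]), np.float64(0.0006151070681630928)) white (array([ 0.58261319, -0.31317189,  0.2123595 ]), np.float64(0.0016503327655160783))
handle [0.61815911 0.11604839 0.07      ] mug [0.62158739 0.04425242 0.095     ]
1 [-0.57, 0.44, 0.56, 1.73, -0.27, 1.05, 0.08] [-0.47, 0.45, 0.35, 2.28, -0.34, 0.46, 0.15] [-0.99, 0.52, 0.55, 2.05, 0.2, 0.87, -0.63] [-1.13, 0.36, 0.57, 1.87, 0.21, 1.23, -0.66] [-0.04, 0.67, 0.75, 1.73, -0.55, 0.96, 2.49]
-1 [0.58, 0.63, -1.07, 1.66, 0.59, 1.21, 2.51] [0.69, 0.71, -1.08, 2.22, 0.94, 0.79, 2.11] [-0.44, 0.47, -0.15, 2.02, 0.55, 1.01, 2.17] [-0.5, 0.34, -0.21, 1.83, 0.43, 1.33, 2.25] [-0.06, 0.68, 0.78, 1.73, -0.57, 0.97, -0.63]
3.9417 [-0.58352105  0.41444549  0.55199134  1.79277082 -0.25324708  1.00531774
  0.06971237] [0.56015052 0.1225936  0.38062338] [[1.0, 0.0, 0.0], [0.0, -0.95, -0.3], [-0.0, 0.3, -0.95]] 65.70646984690485
[(array([178., 371.]), 0.8, array([0.62113691, 0.04719129, 0.06      ])), (array([356., 163.]), 0.8, array([ 0.31572702, -0.24214966,  0.06      ])), (array([290., 375.]), 0.78, array([ 0.63543884, -0.09583484,  0.06      ]))]
```

View pics/w1.png

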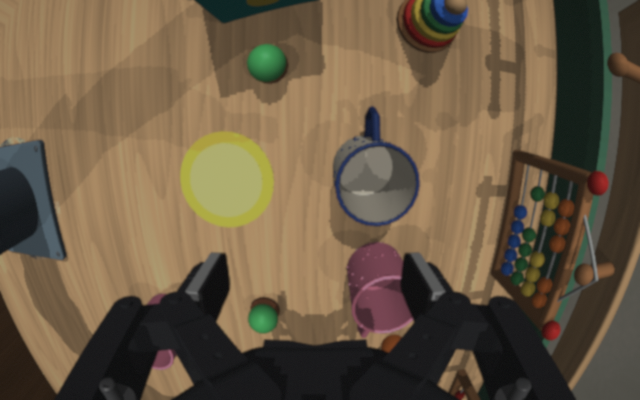

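The wrist view shows the mug rim centre at (183,377), the handle tip at (115,373), the spot centre at (180,227) and the near wall free. I pinch the near wall and drag.

Run:
```python
from ov import *
d=snap('wrist')
m=onplane(d,(183,377),.095,True); S=onplane(d,(180,227),0,True); h=onplane(d,(115,373),.06,True)
print(m,S,h)
m=(m[:2]+[.6216,.0443])/2; S=(S[:2]+[.4425,.0279])/2; print(m,S)
F=ori([1,0,0]); a=[m[0]-.040,m[1]]
set_gripper(.034,25)
bot.movel([*a,.15],F,.15); bot.movel([*a,.068],F,.08)
o=get_obs();print(o['time'],o['tcp_pos'],o['force'],o['grip_width'])
set_gripper(0,25); o=get_obs();print(o['time'],o['tcp_pos'],o['force'],o['grip_width'],o['grip_force'])
if o['grip_width']>.002:
    p=o['tcp_pos']; bot.movel([S[0]-.040,S[1],p[2]],F,.07)
    o=get_obs();print(o['time'],o['tcp_pos'],o['force'],o['grip_width'],o['grip_force'])
snap('side','s2')
```

```text
[0.62027783 0.04997407 0.095     ] [0.44633563 0.02986389 0.        ] [0.62039595 0.11397409 0.06      ]
[0.62093891 0.04713703] [0.44441782 0.02888195]
6.5333 [0.58140127 0.04712366 0.06850579] [-0.36104978 -0.54814666  0.37063512] 0.03393198941654336
6.9 [0.58159122 0.04724163 0.0685108 ] [ 0.08905597 -0.27656351  2.3080728 ] 0.0036457493871360517 23.783716417383403
9.5833 [0.40425484 0.02888477 0.0684242 ] [2.67185161 0.34247203 2.54168128] 0.00379454330979943 24.76208888925612
```

View pics/s2.png

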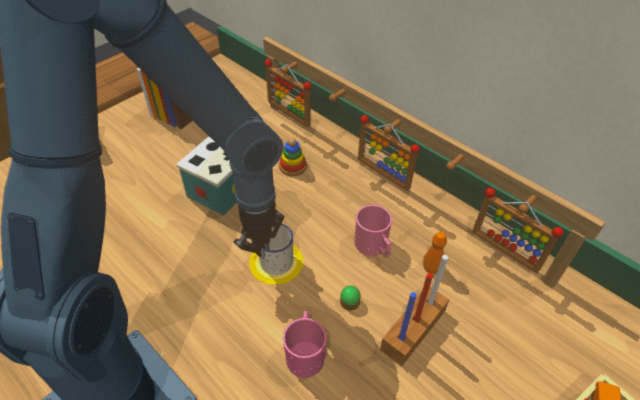

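The side view shows the mug upright and wholly on the yellow spot at (252,277). I release, rise, take a look, and go above the red rod.

Run:
```python
from ov import *
set_gripper(.034); bot.sleep(.1); p=get_obs()['tcp_pos']
F=ori([1,0,0]); bot.movel([p[0],p[1],.15],F,.12); bot.movel([p[0]+.03,p[1],.27],F,.25)
d=snap('wrist','w3'); np.save('w3.npy',{k:d[k] for k in d if k!='frame'},allow_pickle=True)
bot.movep([.5277,-.3172,.255],ori([.074,-.997,0]))
e=snap('wrist','w4'); np.save('w4.npy',{k:e[k] for k in e if k!='frame'},allow_pickle=True)
print(get_obs()['time'],proj(e,[.5277,-.3172,.2108],True),proj(d,[.4444,.0289,.095],True))
a=d['frame'][60:360,120:520,::-1];b=e['frame'][100:400,120:520,::-1]
cv2.imwrite('pics/w34.png',cv2.resize(np.hstack([a,b]),None,fx=1,fy=1))
```

```text
13.05 (np.float64(228.5115692646848), np.float64(317.8039333648258)) (np.float64(179.27852301038328), np.float64(325.40711159775003))
```

View pics/w34.png

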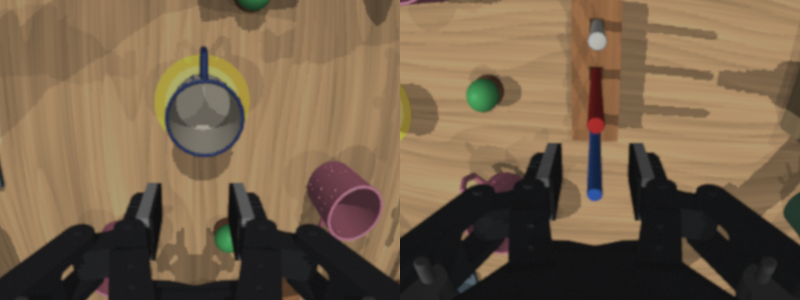

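Left: the mug rim is at (178,325), matching the prediction (179,325), with the handle straight along +y. Right: the red rod's top is at (226,316) against the predicted (228,318), about a 1 mm correction. I grasp it now.

Run:
```python
from ov import *
F=ori([.074,-.997,0]); x,y=.5286,-.3166
bot.movel([x,y,.159],F,.12); set_gripper(0,25); o=get_obs();print(o['time'],o['tcp_pos'],o['force'],o['grip_width'],o['grip_force'])
assert .008<o['grip_width']<.016
bot.movel([x,y,.215],F,.08); 
for z in(.39,.38,.37):
    try: bot.movel([x,y,z],F,.2); break
    except bot.MotionError as e: print(z,e)
o=get_obs();print(o['time'],o['tcp_pos'],o['grip_width'])
bot.movep([.47,-.14,z],ori([1,-.3,0]))
t=np.radians(27); u=np.array([0,np.sin(t),np.cos(t)]); P0=np.array([.4444,.0289-.021,.012])
bot.movep(P0+u*(.149+.15),ori([1,0,0],-u))
o=get_obs();print(o['time'],o['tcp_pos'],o['grip_width'],o['force'])
E0=P0+u*.15
for c in('top','side','wrist'):
    d=snap(c,c+'5'); print(c,'end',proj(d,E0,c=='wrist'),'mugrim',proj(d,[.4444,.0289,.095],c=='wrist'))
a=cv2.imread('pics/top5.png')[150:350,220:420];b=cv2.imread('pics/side5.png')[130:330,190:390];w=cv2.imread('pics/wrist5.png')[0:400,120:520]
cv2.imwrite('pics/m5.png',np.hstack([np.vstack([cv2.resize(a,(280,280),interpolation=2),cv2.resize(b,(280,280),interpolation=2)]),cv2.resize(w,(520,560))]))
```

```text
14.3167 [ 0.52912667 -0.31670859  0.15981427] [-0.08655157  0.70472293  5.44581066] 0.011039495612695297 24.820032119750977
16.1917 [ 0.52820911 -0.31606521  0.38868079] 0.01104729407557785
18.1583 [0.4454276  0.14153265 0.2790325 ] 0.011409936648514404 [-0.85150162 -0.05460951 -0.32114864]
top end (np.float64(256.78996500633156), np.float64(291.90392558204474)) mugrim (np.float64(256.76830123195737), np.float64(315.94317690421894))
side end (np.float64(211.27329820300653), np.float64(259.07600952117696)) mugrim (np.float64(236.91890286046777), np.float64(274.56195950758456))
wrist end (np.float64(184.1842281217118), np.float64(313.5394324697836)) mugrim (np.float64(185.6676109125054), np.float64(313.8932969102166))
```

View pics/m5.png

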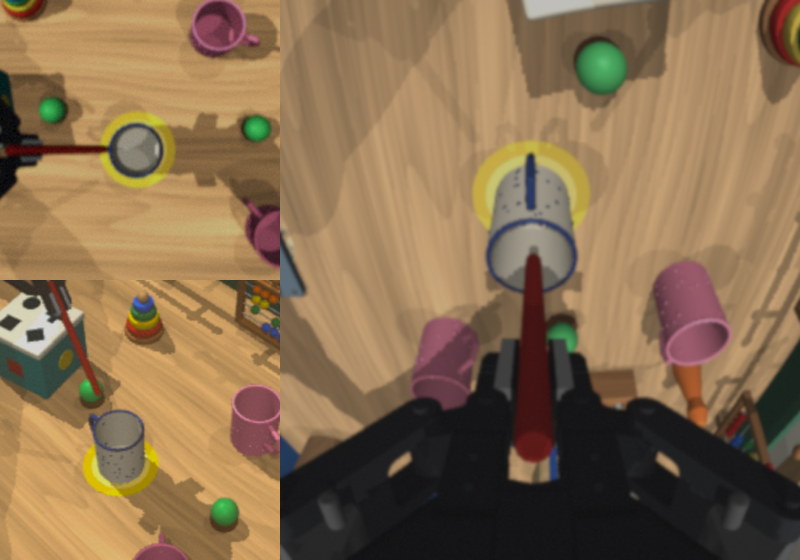

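The rod is gripped straight. Its end is at top (256,297) and wrist (181,315), over the mug's opening on the far side from the handle as planned. I lower along the rod axis, watching the force near the floor.

Run:
```python
from ov import *
t=np.radians(27); u=np.array([0,np.sin(t),np.cos(t)]); P0=np.array([.4444,.0289-.021,.012]);F=ori([1,0,0],-u)
bot.movel(P0+u*(.149+.018),F,.08); bot.sleep(.2); f0=get_obs()['force']; print(f0)
for s in np.arange(.015,-.006,-.003):
    bot.movel(P0+u*(.149+s),F,.03); bot.sleep(.1); o=get_obs(); df=o['force']-f0; print(round(s,3),np.round(df,2),o['grip_width'])
    if np.linalg.norm(df)>2: break
print(o['time'],o['tcp_pos'])
for c in('top','side','wrist'): snap(c,c+'6')
a=cv2.imread('pics/top6.png')[150:350,220:420];b=cv2.imread('pics/side6.png')[130:330,190:390];w=cv2.imread('pics/wrist6.png')[0:400,120:520]
cv2.imwrite('pics/m6.png',np.hstack([np.vstack([cv2.resize(a,(280,280),interpolation=2),cv2.resize(b,(280,280),interpolation=2)]),cv2.resize(w,(520,560))]))
```

```text
[-0.39962905  0.22940803 -0.80137125]
0.015 [ 0.16  0.08 -0.37] 0.011254423044762969
0.012 [0.24 0.43 1.02] 0.011125322671956536
0.009 [ 0.06 -0.04  0.64] 0.011251197993807631
0.006 [ 0.16 -0.4  -0.17] 0.011360264380342953
0.003 [ 0.34 -0.58 -0.19] 0.01136520558532592
0.0 [ 0.95 -0.66  0.3 ] 0.011341137154812128
-0.003 [ 0.75 -1.24  0.33] 0.011187226271200376
22.7583 [0.4443747  0.07414621 0.14204944]
```

View pics/m6.png

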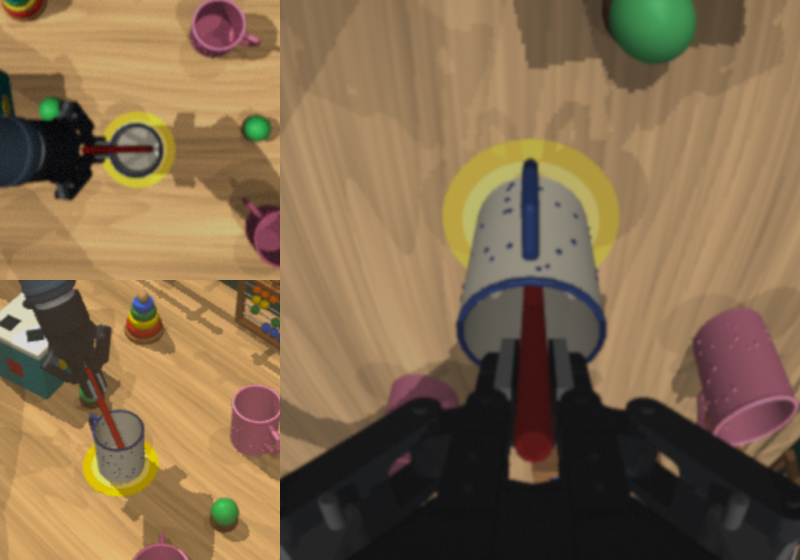

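The rod stands deep in the mug, end near the floor on the side away from the handle, crossing the rim above the handle. I release and withdraw along the axis.

Run:
```python
from ov import *
t=np.radians(27); u=np.array([0,np.sin(t),np.cos(t)]); F=ori([1,0,0],-u)
set_gripper(.034); bot.sleep(.4); p=get_obs()['tcp_pos']
bot.movel(p+u*.12,F,.08); bot.sleep(.5)
o=get_obs();print(o['time'],o['force'],o['grip_width'])
for c in('top','side','wrist'): d=snap(c,c+'7'); print(c,proj(d,[.4444,.0289,.095],c=='wrist'),proj(d,[.4444,.0289+.085,.17],c=='wrist'))
a=cv2.imread('pics/top7.png')[150:350,220:420];b=cv2.imread('pics/side7.png')[130:330,190:390];w=cv2.imread('pics/wrist7.png')[0:400,120:520]
cv2.imwrite('pics/m7.png',np.hstack([np.vstack([cv2.resize(a,(280,280),interpolation=2),cv2.resize(b,(280,280),interpolation=2)]),cv2.resize(w,(520,560))]))
```

```text
25.8083 [-0.2761201   0.44586571  0.3459581 ] 0.034067629832000255
top (np.float64(256.76830123195737), np.float64(315.94317690421894)) (np.float64(256.57480172349705), np.float64(271.44959981689266))
side (np.float64(236.91890286046777), np.float64(274.56195950758456)) (np.float64(195.1814287703545), np.float64(247.0056326835882))
wrist (np.float64(195.11751840906652), np.float64(314.42448743759036)) (np.float64(181.34701513221364), np.float64(314.27697659901247))
```

View pics/m7.png

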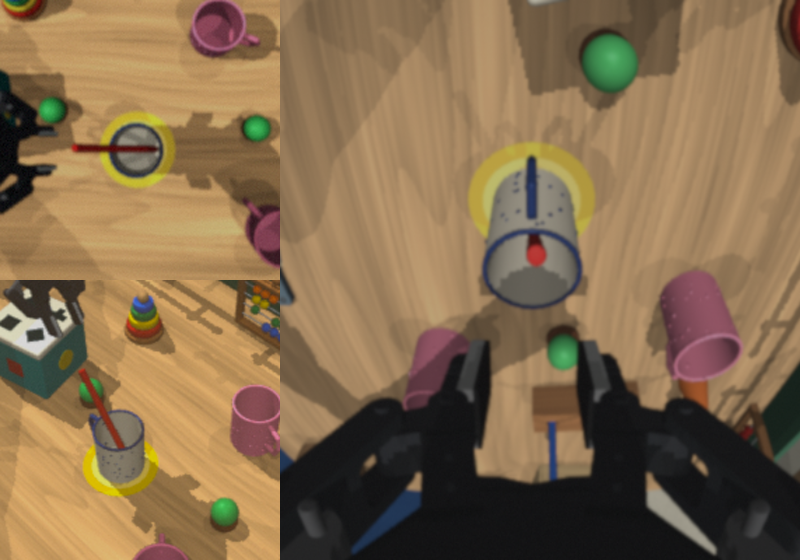

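The rod rests leaning over the handle with its top at about top (256,273), where about 271 was expected. The mug stands upright on the spot and the gripper is clear, so I hand in.

```bash
python3 -c "
from h import *
print(job.finish_job(), get_obs()['time'])"
```

```text
the job is handed in; nothing more can be done
the job is handed in; nothing more can be done
```

The job is handed in at about 26 s of the 72 s, verdict not shown: in the last pictures the mug stands upright on the yellow spot and the red rod, released at the mug's bottom, leans over the handle, with nothing else visibly moved.

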